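# Fetch the eyepiece from behind the reagent bottles

### The arm

A 6-joint arm with a two-finger parallel gripper is mounted at the origin on a cart in front of the work surface, level with it; the furniture and walls round the work are solid. World frame = base frame: x ahead of the robot, y to its left, z up, the work surface at z = 0. Lengths are in mm, angles in rad, forces in N, time in s.
With the tool pointing down it reaches from about 275 to 725 mm from the base axis. Payload 15.9 kg.
Tool frame: the origin (TCP) lies midway between the tips of the shut fingers; the grasp point (between the pads) lies 19 mm behind it; z points along the fingers, y is the line along which they close (so a half turn about z gives the same grasp; the last joint's range is limited). The gripper opens to 85 mm and grips with 20 to 120 N. Pads are 22 mm wide; open, the fingers measure 114 mm over their backs; the gripper's body (76 mm by 85 mm) begins 54 mm behind the grasp point. The pads swing forward as they close: fully open they stand 13 mm farther back than shut.
Start: joints at [-1.315, 0.213, -0.034, 1.323, 0, 1.571], TCP at [126.504, -483.717, 231.306] pointing down, gripper open.
Joint ranges: [-2.98, 2.98], [-0.74, 1.72], [-1.14, 1.35], [-2.1, 2.04], [-1.57, 1.44], [-3.14, 3.14]. Speed limits (rad/s): [1.89, 1.89, 2.39, 2.57, 3.14, 3.14].

### API

Orientations are given as a 3x3 rotation matrix whose columns are the frame's x, y, z axes.
In Python, from plant import r gives the robot as it stands.
- The arm moves only by the tool drive_tool, never from a script. Its argument "series" is a list of rows, each a list of 7 numbers: the shift along the world's x, y, z scaled (see below), then the turn, a rotation vector about the world's x, y, z scaled (see below), then the finger opening in mm, from 0 to 85.4. In form: [[dx, dy, dz, wx, wy, wz, hand], ...]. A call has 1 to 5 rows; each row shifts and turns the commanded pose from where the row before left it; what a row does not reach is not made up. The controller multiplies each number of a shift by 15 cm and each number of a turn by 1.5 rad. A row lasts 1/8 s, in which the tool goes at most 62.5 mm and 10.7 degrees, less where a joint would pass 70% of its speed; a pose out of reach is approached as far as the arm can. A call with a number of a shift or a turn outside -1 to 1 is refused whole. A call with a gripper value outside its range is refused whole. The fingers move at their own pace and stop on an object; the grip force is fixed at half the most. Time passes only in rows, so rows that do not move let the fingers close. It gives the time, the measured TCP pose, the force, the opening and the grip force at its end, in the units of the state.
- r.get_state(): the state, without advancing time (a new reading comes with each control period).
- r.camera(name): name is "scene" or "side" or "wrist"; returns the picture (384x512x3 uint8, red, green, blue); there is no depth.
- r.get_calibration(name): a dict with "mtx" (3x3 intrinsics, pixels), "dist_coeffs" ([k1, k2, p1, p2, k3] as OpenCV has them; the pictures are not rectified), "R" (3x3) and "t" (3): a world point X has camera coordinates R X + t. Camera axes: x right, y down, z forward; pixel columns grow to the right and rows downward; lengths in mm; the calibration is good to about 2 mm. A picture is of the moment at which its call begins: read the wrist's pose just before it. get_calibration takes no time and is no camera call; for the wrist camera it gives the pose at the moment of the call.
- r.job_done(): hands the job in; it is judged then, once.
The state is a dict: "t": time; "joint_pos": joint angles; "dq": joint speeds; "effort": joint torques, N m; "ee_pos": TCP position; "tool_rot": TCP orientation; "contact_force": force on the tool from outside, world axes, zero at the start; "moment": the same for the moment, N m; "opening": finger opening in mm; "grip_force": force on a finger pad.
Only numpy, scipy, OpenCV 4.12 (cv2) and the standard library are available. Lean on these libraries where they do the work, as an engineer would, in place of code of your own. Each camera call takes 0.05 s, during which the arm holds its last target. There are 200 camera calls.

### The job

The spare eyepiece is boxed in behind three reagent bottles on the grey caddy. Move all three bottles onto the dark square mat, then stand the eyepiece upright in the round aluminium rest, and after that stand each bottle back on the very spot of the caddy it came from. Keep everything upright, and leave the loose canister in front of the rest where it is.

Things in the scene. Friction and masses are not known exactly. Their poses are not given: they have to be found in the camera images.
- caddy: Fixed grey bottle caddy, base plate x -80..65, y -92..92 mm in its own frame (x towards its back panel), top 8 mm above the bench; back panel 50 mm high, inner face at x = 60. Dark flush pads (mm): bottles at (10,60), (10,-60), (-45,0), eyepiece at (25,0). Origin at bench level. Caddy and mat lie either side (y) of the rest; which is left changes.
- mat: Fixed thin square dark rubber mat, 160 x 160 x 3 mm, the side area; origin at the centre of its underside, x and y along its edges.
- rest: Fixed round aluminium eyepiece rest, an open cup: outside 64 mm in diameter, 14 mm high, inside 48 mm in diameter, its floor 4 mm above the bench (10 mm deep). Origin: centre of its underside.
- big_bottle: Tallest, widest closed reagent bottle, brown with a black cap: body 57 mm in diameter up to 110 mm, cap 52 mm in diameter above it, 125 mm high in all, about 310 g. Stands upright on one of the caddy's three bottle pads (which one changes). Origin: centre of its underside, z up.
- mid_bottle: Middle-sized closed reagent bottle, white with a blue cap: body 53 mm in diameter up to 103 mm, cap 49 mm in diameter above it, 118 mm high in all, about 220 g. Stands upright on one of the caddy's three bottle pads (which one changes). Origin: centre of its underside, z up.
- small_bottle: Smallest closed reagent bottle, pink with a red cap: body 48 mm in diameter up to 87 mm, cap 44 mm in diameter above it, 102 mm high in all, about 160 g. Stands upright on one of the caddy's three bottle pads (which one changes). Origin: centre of its underside, z up.
- eyepiece: Spare microscope eyepiece, upright: black head, 34 mm in diameter, from 22 to 44 mm height, on a 23 mm steel-coloured tube below; about 70 g. Origin: centre of its underside, z up. It stands on the caddy between the three bottles and the back panel; with the bottles there, a gripper has no room round it.
- canister: Bystander, not to be moved: white canister with a black cap, 36 mm in diameter, 54 mm high, loose on the bench 75 to 85 mm in front of the rest. Origin: centre of its underside.
There are look-alikes about, which are no part of the job. What is shaped like the eyepiece but red is not meant. Leave any orange look-alike of the small_bottle alone.

How it is judged:
By the outcome, as a careful person would: the job done as asked, in the order asked, and still so for the second after the job is handed in, with the robot touching nothing.
It also fails if it takes over 144 s, if anything falls off the work surface, if the arm or the gripper's body presses on something with over 40 N, if the wrist force passes 120 N, or if a joint passes its speed limit or range.

## Working session

There is one attempt and no reset: what is moved stays moved. The work goes in short steps, Python scripts to look and compute and a tool call to move; the robot and the scene stay as the last step left them, time stands still between calls to the robot, and variables do not carry over. Pictures are saved under pics/ and viewed, at most 14 in all, crops included, and the job is handed in when it is done.

Besides the shell and the picture viewer there is one more tool, called after "Call:" by a JSON object that holds its "api" and its "payload", one argument or row to a line. drive_tool: Moves the arm, as the interface text tells. Shifts and turns lie within -1 to 1; 1 stands for 15 cm of shift or 1.5 rad of turn. Its arguments: {"type":"object","properties":{"series":{"type":"array","items":{"type":"array","items":{"type":"number"}}}},"required":["series"]}

```bash
ls; mkdir -p pics; python3 - <<'E'
from plant import r
import cv2,numpy as np
np.set_printoptions(precision=3,suppress=True)
s=r.get_state();print({k:np.round(v,3).tolist() for k,v in s.items()})
a=[]
for n in("scene","side","wrist"):
    im=r.camera(n);cv2.imwrite(f"pics/{n}0.png",im[:,:,::-1])
    c=r.get_calibration(n);print(n,c)
E
```

```text
pics
{'t': 0.0, 'joint_pos': [-1.315, 0.213, -0.035, 1.324, -0.0, 1.571], 'dq': [0.0, -0.001, -0.002, -0.0, -0.001, -0.001], 'effort': [-0.004, -68.615, 48.713, 0.017, -0.0, 0.0], 'ee_pos': [126.395, -483.439, 230.829], 'tool_rot': [[0.967, 0.253, -0.0], [0.253, -0.967, 0.001], [-0.0, -0.001, -1.0]], 'contact_force': [0.754, -0.275, 0.181], 'moment': [-0.004, -0.023, -0.005], 'grip_force': 0.0, 'opening': 85.529}
scene {'mtx': array([[442.239,   0.   , 257.231],
       [  0.   , 442.239, 188.919],
       [  0.   ,   0.   ,   1.   ]]), 'dist_coeffs': array([-0.08,  0.  ,  0.  ,  0.  ,  0.  ]), 'R': array([[-0.626, -0.78 , -0.024],
       [-0.361,  0.316, -0.877],
       [ 0.692, -0.54 , -0.48 ]]), 't': array([447.97 , 173.045, 925.47 ])}
side {'mtx': array([[472.514,   0.   , 256.073],
       [  0.   , 472.514, 193.482],
       [  0.   ,   0.   ,   1.   ]]), 'dist_coeffs': array([-0.162,  0.   ,  0.   ,  0.   ,  0.   ]), 'R': array([[ 0.998,  0.059, -0.009],
       [ 0.029, -0.605, -0.796],
       [-0.052,  0.794, -0.605]]), 't': array([-514.561,   94.612, 1037.897])}
wrist {'mtx': array([[269.747,   0.   , 256.122],
       [  0.   , 269.747, 192.535],
       [  0.   ,   0.   ,   1.   ]]), 'dist_coeffs': array([-0.038,  0.   ,  0.   ,  0.   ,  0.   ]), 'R': array([[ 0.253, -0.968, -0.001],
       [-0.914, -0.239,  0.328],
       [-0.317, -0.082, -0.945]]), 't': array([-499.758,  -42.966,  381.279])}
```

View pics/scene0.png

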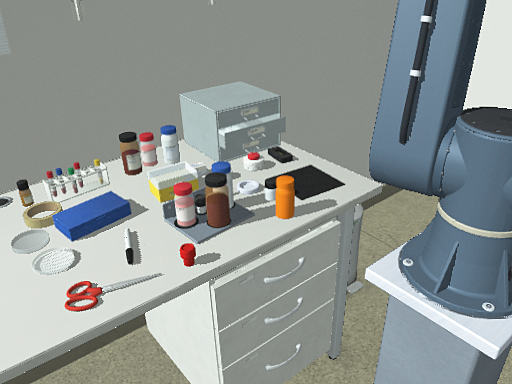

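View pics/side0.png

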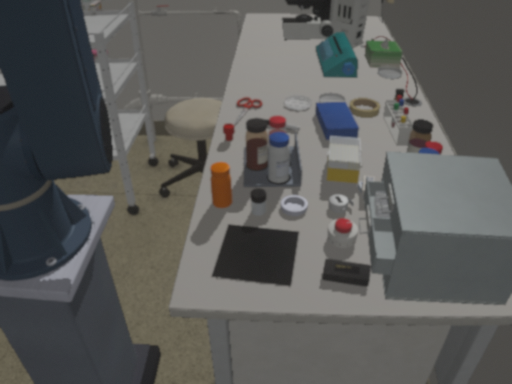

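Scene: the caddy is at about (205,215), with the pink bottle at (184,205), brown at (217,200) and white/blue at (223,180). The black eyepiece is at (200,204), the rest at (248,187), the canister at (271,190) and the mat at (310,181). Look-alikes are the red eyepiece at (188,254), the orange bottle at (285,197), and the bottles at the back: (130,150), (148,148), (169,143). Side: the caddy is at (270,160), rest (294,206), canister (259,200), mat (258,253), orange bottle (221,185) and red eyepiece (229,131).

I'll check the choice in a close crop.

```bash
cat > h.py <<'E'
from plant import r
import cv2,numpy as np
np.set_printoptions(precision=1,suppress=True)
def ray(c,uv):
    p=cv2.undistortPoints(np.array([[uv]],float),c["mtx"],c["dist_coeffs"])[0,0]
    return -c["R"].T@c["t"], c["R"].T@np.array([p[0],p[1],1])
def onz(c,uv,z):
    o,d=ray(c,uv);return o+d*(z-o[2])/d[2]
def proj(c,X):
    rv=cv2.Rodrigues(c["R"])[0]
    return cv2.projectPoints(np.array(X,float).reshape(-1,1,3),rv,c["t"],c["mtx"],c["dist_coeffs"])[0][:,0]
def crop(im,x,y,w,h,k):return cv2.resize(im[y:y+h,x:x+w],None,fx=k,fy=k,interpolation=cv2.INTER_CUBIC)
E
python3 - <<'E'
from h import *
a=cv2.imread("pics/scene0.png");b=cv2.imread("pics/side0.png")
A=crop(a,150,140,200,120,4);B=crop(b,190,105,160,185,3)
cv2.imwrite("pics/cA.png",A);cv2.imwrite("pics/cB.png",B)
E
```

```text
(no output)
```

View pics/cA.png

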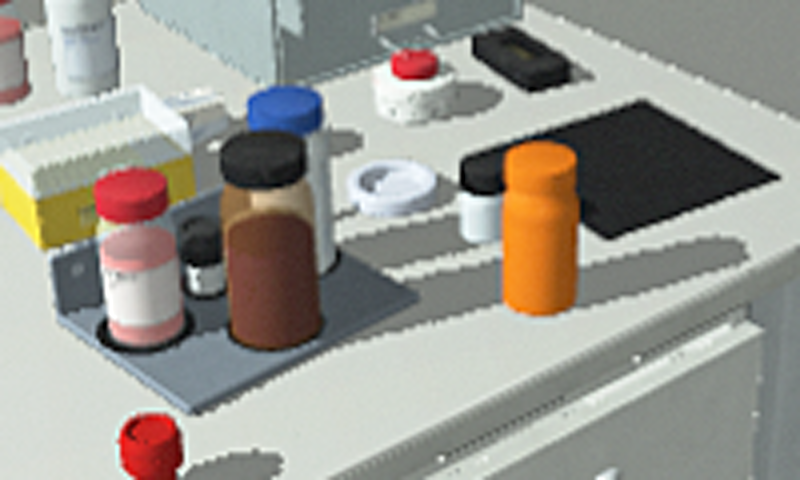

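View pics/cB.png

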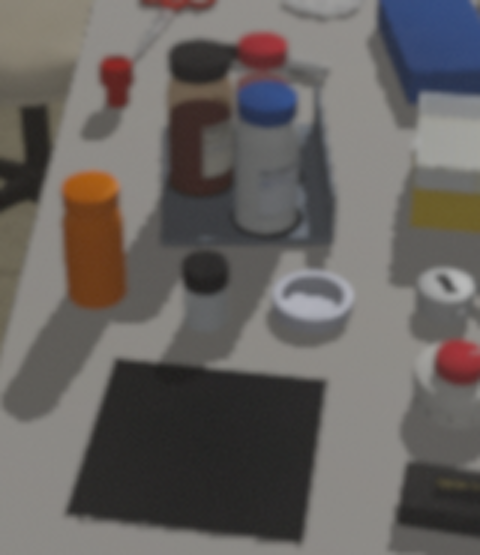

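Crop A shows the black-headed eyepiece at crop (205,250), between the pink (145,260), brown (265,250) and blue-capped (285,120) bottles. That makes brown front centre, blue on the −y pad and pink on the +y pad. The red eyepiece (150,445) and the orange bottle (540,225) are the decoys.

```bash
python3 - <<'E'
from h import *
sc=r.get_calibration("scene");sd=r.get_calibration("side")
A=lambda u,v:(150+u/4-.4,140+v/4-.4)
B=lambda u,v:(190+u/3-.35,105+v/3-.35)
for n,a,b,z in [("brown",(264,147),(200,57),125),("blue",(286,103),(267,98),118),("pink",(130,186),(262,47),102),("orange",(541,157),(91,186),102),("canister",(486,165),(205,263),54),("rest",(395,184),(313,292),14),("drawerfrontmug",(415,62),(460,355),50),("redeye",(150,428),(117,66),44),("eye",(203,232),(203,232),44)]:
    print(n,onz(sc,A(*a),z),onz(sd,B(*b),z))
print("mat sc",[onz(sc,A(*p),3)[:2] for p in[(645,98),(780,178),(612,238)]])
print("mat sd",[onz(sd,B(*p),3)[:2] for p in[(115,360),(325,380),(303,540),(70,515)]])
print("caddy sc front corners",[onz(sc,A(*p),8)[:2] for p in[(420,297),(193,408)]])
print("caddy sd",[onz(sd,B(*p),8)[:2] for p in[(162,242),(330,240)]])
# side tops of drawers
print("drawer sc top corner",onz(sc,(180,95),100),onz(sc,(285,120),100))
E
```

```text
brown [512.1 288.3 125. ] [499.3 304.5 125. ]
blue [566.3 235.4 118. ] [556.3 251.6 118. ]
pink [561.7 355.1 102. ] [550.  366.8 102. ]
orange [425.4 142.5 102. ] [426.2 142.8 102. ]
canister [509.8 116.   54. ] [513.6 114.   54. ]
rest [588.8 134.   14. ] [596.6 133.4  14. ]
drawerfrontmug [680.7  42.1  50. ] [697.9  21.   50. ]
redeye [410.9 437.7  44. ] [412.8 430.8  44. ]
eye [574.  300.8  44. ] [508.9 167.6  44. ]
mat sc [array([ 588.4, -114.5]), array([429.1, -92.9]), array([446.3,  58.2])]
mat sd [array([448.9,  58.1]), array([605.5,  43.3]), array([ 589.7, -113.6]), array([435.4, -99.5])]
caddy sc front corners [array([466.2, 208.8]), array([457. , 385.3])]
caddy sd [array([472.9, 201.7]), array([611.3, 211. ])]
drawer sc top corner [1247.8  -33.4  100. ] [ 745.5 -145.4  100. ]
```

Those heights left out the caddy's 8 mm plate. I'll redo the cap centres with masks and fit the caddy pose to the three pads.

```bash
cat >> h.py <<'E'
def tri(c1,p1,c2,p2):
    o1,d1=ray(c1,p1);o2,d2=ray(c2,p2)
    k=np.linalg.lstsq(np.c_[d1,-d2],o2-o1,rcond=None)[0]
    a,b=o1+k[0]*d1,o2+k[1]*d2
    return (a+b)/2,np.linalg.norm(a-b)
E
python3 - <<'E'
from h import *
sc=r.get_calibration("scene");sd=r.get_calibration("side")
A=lambda u,v:(150+u/4-.4,140+v/4-.4)
B=lambda u,v:(190+u/3-.35,105+v/3-.35)
P=[]
for n,a,b,z in [("brown",(264,147),(200,57),133),("blue",(286,103),(267,98),126),("pink",(130,186),(262,47),110),("eye",(203,232),None,52)]:
    p=onz(sc,A(*a),z)
    if b:
        q=onz(sd,B(*b),z);print(n,p,q,*tri(sc,A(*a),sd,B(*b)));P.append(((p+q)/2)[:2])
    else:print(n,p)
P=np.array(P);L=np.array([[-45,0],[10,-60],[10,60.]])
l=L-L.mean(0);w=P-P.mean(0)
th=np.arctan2((l[:,0]*w[:,1]-l[:,1]*w[:,0]).sum(),(l*w).sum())
R=np.array([[np.cos(th),-np.sin(th)],[np.sin(th),np.cos(th)]])
t=P.mean(0)-R@L.mean(0)
print("yaw",np.degrees(th),"org",t,"res",P-(L@R.T+t)," eye",R@[25,0]+t, "corners",[R@c+t for c in ([-80,-92],[65,-92],[-80,92])])
E
```

```text
brown [498.7 296.8 133. ] [500.2 290.  133. ] [500.5 294.9 131. ] 1.7473447172163592
blue [552.2 244.5 126. ] [556.4 238.  126. ] [556.3 241.9 123.7] 0.10026728195907857
pink [548.1 362.1 110. ] [550.2 352.  110. ] [550.8 359.7 107. ] 2.6078872110291247
eye [561.6 307.8  52. ]
yaw 3.3782376967891716 org [542.6 297.7] res [[ 1.8 -1.7]
 [-1.8  2.9]
 [ 0.1 -1.2]]  eye [567.6 299.2] corners [array([468.2, 201.2]), array([612.9, 209.7]), array([457.3, 384.9])]
```

Call:
{"api": "drive_tool", "payload": {
  "series": [
    [0.14,0.2645,0.026,0,0,0.051,75],
    [0.14,0.2645,0.026,0,0,0.051,75],
    [0.14,0.2645,0.026,0,0,0.051,75],
    [0.14,0.2645,0.026,0,0,0.051,75],
    [0.14,0.2645,0.026,0,0,0.051,75]
  ]
}}

```text
t: 0.78
ee_pos: [231.8, -284.0, 250.8]
tool_rot: [[0.802, 0.598, 0.0], [0.598, -0.802, 0.0], [0.0, -0.0, -1.0]]
contact_force: [0.8, -0.7, 0.3]
opening: 75.0
grip_force: 0.0
```

Call:
{"api": "drive_tool", "payload": {
  "series": [
    [0.14,0.2645,0.026,0,0,0.051,75],
    [0.14,0.2645,0.026,0,0,0.051,75],
    [0.14,0.2645,0.026,0,0,0.051,75],
    [0.14,0.2645,0.026,0,0,0.051,75],
    [0.14,0.2645,0.026,0,0,0.051,75]
  ]
}}

```text
t: 1.4
ee_pos: [336.9, -85.5, 270.4]
tool_rot: [[0.52, 0.854, 0.0], [0.854, -0.52, -0.0], [-0.0, 0.0, -1.0]]
contact_force: [0.4, -1.3, 0.2]
opening: 75.0
grip_force: 0.0
```

Call:
{"api": "drive_tool", "payload": {
  "series": [
    [0.14,0.2645,0.026,0,0,0.051,75],
    [0.14,0.2645,0.026,0,0,0.051,75],
    [0.14,0.2645,0.026,0,0,0.051,75],
    [0.14,0.2645,0.026,0,0,0.051,75],
    [0.14,0.2645,0.026,0,0,0.051,75]
  ]
}}

```text
t: 2.02
ee_pos: [441.9, 112.9, 289.8]
tool_rot: [[0.164, 0.986, -0.0], [0.986, -0.164, -0.0], [-0.0, -0.0, -1.0]]
contact_force: [1.3, -0.5, 0.4]
opening: 75.4
grip_force: 0.0
```

Call:
{"api": "drive_tool", "payload": {
  "series": [
    [0.14,0.2645,0.026,0,0,0.051,75],
    [0.14,0.2645,0.026,0,0,0.051,75],
    [0.14,0.2645,0.026,0,0,0.049,75],
    [0,0,0,0,0,0,75]
  ]
}}

```text
t: 2.52
ee_pos: [505.1, 232.6, 300.2]
tool_rot: [[-0.062, 0.998, -0.002], [0.998, 0.062, -0.0], [-0.0, -0.002, -1.0]]
contact_force: [0.7, -0.0, -0.4]
opening: 75.1
grip_force: 0.0
```

```bash
cat >> h.py <<'E'
def st():
    s=r.get_state();R=s["tool_rot"];R=np.array(R)
    print("t %.2f"%s["t"],"tcp",np.array(s["ee_pos"]),"ydir %.2f"%np.degrees(np.arctan2(R[1,1],R[0,1])),"tilt",R[:2,2].round(4),"F",np.array(s["contact_force"]),"open %.1f grip %.1f"%(s["opening"],s["grip_force"]),"q",np.array(s["joint_pos"]).round(2))
    return s
E
python3 - <<'E'
from h import *
st();cv2.imwrite("pics/w1.png",r.camera("wrist")[:,:,::-1])
c=r.get_calibration("wrist");np.savez("w1.npz",**c);print(-c["R"].T@c["t"])
E
```

```text
t 2.52 tcp [505.1 232.6 300.2] ydir 3.56 tilt [-0. -0.] F [ 0.7 -0.  -0.4] open 75.1 grip 0.0 q [0.4 0.3 0.3 1.5 0.  1.9]
[499.1 315.9 443.6]
```

View pics/w1.png

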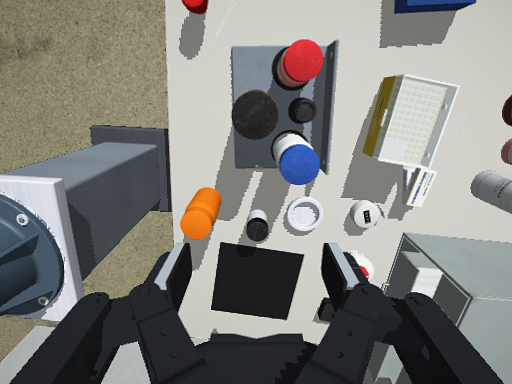

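The wrist view shows everything: red cap (302,61), brown's black cap (255,114), blue cap (299,164), eyepiece (303,110), rest (305,213), canister (257,229), mat corners about (221,243), (303,254), (292,319), (212,308), and the orange bottle (200,213).

```bash
python3 - <<'E'
from h import *
c=dict(np.load("w1.npz"));im=cv2.imread("pics/w1.png");h=cv2.cvtColor(im,cv2.COLOR_BGR2HSV)
H,S,V=[x.astype(int) for x in cv2.split(h)]
def blob(m,x0,y0,x1,y1,conv=True):
    k=np.zeros(m.shape,np.uint8);k[y0:y1,x0:x1]=m[y0:y1,x0:x1]*255
    cs,_=cv2.findContours(k,cv2.RETR_EXTERNAL,cv2.CHAIN_APPROX_NONE)
    q=max(cs,key=cv2.contourArea)
    return cv2.fitEllipse(q),q
M={"pink":(((H<6)|(H>174))&(S>190),270,30,340,100,110),"blue":((H>105)&(H<125)&(S>170),265,135,330,195,126),
"brown":((V<75),228,85,283,142,133),"eye":((V<60),286,92,320,128,52),"rest":((V>205)&(S<45),280,190,330,236,14),"canister":(V<60,240,215,275,245,54)}
P={}
for n,(m,*b,z) in M.items():
    e,q=blob(m,*b);P[n]=onz(c,e[0],z);print(n,np.array(e[0]),np.array(e[1]),P[n])
e,q=blob(V<70,205,235,310,325)
a=cv2.approxPolyDP(cv2.convexHull(q),6,True)[:,0];print("mat",a.tolist());W=np.array([onz(c,p,3)[:2] for p in a.astype(float)]);print(W,W.mean(0))
Q=np.array([P[k][:2] for k in("brown","blue","pink","eye")]);L=np.array([[-45,0],[10,-60],[10,60.],[25,0]])
l=L-L.mean(0);w=Q-Q.mean(0);th=np.arctan2((l[:,0]*w[:,1]-l[:,1]*w[:,0]).sum(),(l*w).sum())
R=np.array([[np.cos(th),-np.sin(th)],[np.sin(th),np.cos(th)]]);t=Q.mean(0)-R@L.mean(0)
print("yaw",np.degrees(th),"org",t,"res",Q-(L@R.T+t),"fit",L@R.T+t)
E
```

```text
pink [303.   60.3] [37.3 40.6] [549.3 360.7 110. ]
blue [299.  164.3] [38.8 39.1] [555.1 244.3 126. ]
brown [254.6 115.3] [46.4 47.6] [498.4 298.4 133. ]
eye [301.4 110.3] [25.1 27.7] [563.  304.6  52. ]
rest [307.  213.4] [47.1 55.5] [598.6 133.4  14. ]
canister [256.8 229.1] [21.2 22.7] [512.1 118.1  54. ]
mat [[221, 242], [303, 255], [285, 319], [211, 309]]
[[ 449.2   61.7]
 [ 604.2   43. ]
 [ 585.4 -113.5]
 [ 430.9  -96.4]] [517.4 -26.3]
yaw 3.448406174238823 org [541.5 302. ] res [[ 1.9 -0.9]
 [ 0.1  1.6]
 [ 1.5 -1.8]
 [-3.4  1.1]] fit [[496.5 299.3]
 [555.  242.7]
 [547.8 362.5]
 [566.4 303.5]]
```

Call:
{"api": "drive_tool", "payload": {
  "series": [
    [-0.044,0.2,-0.2,0,0,0,75],
    [0,0.236,-0.2,0,0,0,75],
    [0,0,-0.3,0,0,0,75],
    [0,0,-0.3,0,0,0,75],
    [0,0,-0.3,0,0,0,75]
  ]
}}

```text
t: 3.2
ee_pos: [497.5, 294.8, 105.5]
tool_rot: [[-0.058, 0.998, 0.0], [0.998, 0.058, 0.0], [0.0, 0.0, -1.0]]
contact_force: [0.3, -0.1, -0.6]
opening: 74.9
grip_force: 0.0
```

Call:
{"api": "drive_tool", "payload": {
  "series": [
    [0,0,-0.16,0,0,0,75],
    [0,0,-0.075,0,0,0,75],
    [0,0,0,0,0,0,75]
  ]
}}

```text
t: 3.58
ee_pos: [497.8, 295.3, 71.4]
tool_rot: [[-0.058, 0.998, -0.0], [0.998, 0.058, -0.0], [-0.0, -0.0, -1.0]]
contact_force: [0.5, -0.5, 0.1]
opening: 74.9
grip_force: 0.0
```

Call:
{"api": "drive_tool", "payload": {
  "series": [
    [0,0,0,0,0,0,45],
    [0,0,0,0,0,0,45],
    [0,0,0,0,0,0,45],
    [0,0,0,0,0,0,45]
  ]
}}

```text
t: 4.08
ee_pos: [498.7, 296.1, 72.9]
tool_rot: [[-0.059, 0.998, 0.002], [0.998, 0.059, 0.001], [0.001, 0.002, -1.0]]
contact_force: [-1.3, -2.0, 7.1]
opening: 56.1
grip_force: 54.9
```

Call:
{"api": "drive_tool", "payload": {
  "series": [
    [0,0,0.1,0,0,0,45],
    [0,0,0.25,0,0,0,45],
    [0,0,0.35,0,0,0,45],
    [0,0,0.3,0,0,0,45],
    [-0.021,-0.2,0,0,0,0,45]
  ]
}}

```text
t: 4.7
ee_pos: [496.4, 267.5, 226.1]
tool_rot: [[-0.061, 0.998, 0.006], [0.998, 0.061, 0.004], [0.003, 0.006, -1.0]]
contact_force: [0.6, -0.2, -4.4]
opening: 56.0
grip_force: 57.8
```

Call:
{"api": "drive_tool", "payload": {
  "series": [
    [-0.021,-0.3,0,0,0,0,45],
    [-0.021,-0.3,0,0,0,0,45],
    [-0.021,-0.3,0,0,0,0,45],
    [-0.021,-0.3,0,0,0,0,45],
    [-0.021,-0.3,0,0,0,0,45]
  ]
}}

```text
t: 5.32
ee_pos: [478.8, 39.5, 222.6]
tool_rot: [[-0.059, 0.998, 0.001], [0.998, 0.059, 0.0], [0.0, 0.001, -1.0]]
contact_force: [0.8, -0.5, -3.6]
opening: 55.8
grip_force: 57.8
```

Call:
{"api": "drive_tool", "payload": {
  "series": [
    [-0.021,-0.3,0,0,0,0,45],
    [-0.021,-0.12,-0.1,0,0,0,45],
    [0,0,-0.3,0,0,0,45],
    [0,0,-0.3,0,0,0,45],
    [0,0,-0.1,0,0,0,45]
  ]
}}

```text
t: 5.95
ee_pos: [471.6, -22.1, 100.4]
tool_rot: [[-0.059, 0.998, -0.002], [0.998, 0.059, 0.0], [0.0, -0.002, -1.0]]
contact_force: [-0.2, -0.2, -1.7]
opening: 55.6
grip_force: 57.8
```

Call:
{"api": "drive_tool", "payload": {
  "series": [
    [0,0,0,0,0,0,45]
  ]
}}

```text
t: 6.08
ee_pos: [472.7, -22.1, 102.0]
tool_rot: [[-0.059, 0.998, -0.0], [0.998, 0.059, 0.0], [0.0, -0.0, -1.0]]
contact_force: [0.6, 0.3, -1.9]
opening: 56.0
grip_force: 58.3
```

Call:
{"api": "drive_tool", "payload": {
  "series": [
    [0,0,-0.15,0,0,0,45],
    [0,0,-0.05,0,0,0,45],
    [0,0,-0.013,0,0,0,45],
    [0,0,-0.007,0,0,0,45],
    [0,0,0,0,0,0,45]
  ]
}}

```text
t: 6.7
ee_pos: [473.1, -22.2, 68.8]
tool_rot: [[-0.059, 0.998, 0.001], [0.998, 0.059, -0.0], [-0.0, 0.001, -1.0]]
contact_force: [0.3, -0.9, -3.9]
opening: 56.0
grip_force: 58.4
```

Call:
{"api": "drive_tool", "payload": {
  "series": [
    [0,0,-0.007,0,0,0,45],
    [0,0,-0.004,0,0,0,45],
    [0,0,0,0,0,0,45]
  ]
}}

```text
t: 7.08
ee_pos: [473.1, -22.1, 67.8]
tool_rot: [[-0.059, 0.998, 0.001], [0.998, 0.059, 0.0], [0.0, 0.001, -1.0]]
contact_force: [-6.6, 0.7, 19.0]
opening: 55.9
grip_force: 60.5
```

Call:
{"api": "drive_tool", "payload": {
  "series": [
    [0,0,0,0,0,0,70],
    [0,0,0,0,0,0,70],
    [0,0,0,0,0,0,70],
    [0,0,0.15,0,0,0,70],
    [0,0,0.3,0,0,0,70]
  ]
}}

```text
t: 7.7
ee_pos: [471.5, -22.1, 133.7]
tool_rot: [[-0.059, 0.998, -0.003], [0.998, 0.059, 0.0], [0.0, -0.003, -1.0]]
contact_force: [0.9, 0.1, 0.0]
opening: 70.0
grip_force: 0.0
```

Call:
{"api": "drive_tool", "payload": {
  "series": [
    [0,0,0.3,0,0,0,67],
    [0.04,0.12,0.2,0,0,0,67],
    [0.084,0.27,0,0,0,0,67],
    [0.084,0.27,0,0,0,0,67],
    [0.084,0.27,0,0,0,0,67]
  ]
}}

```text
t: 8.32
ee_pos: [516.8, 118.6, 209.1]
tool_rot: [[-0.059, 0.998, 0.0], [0.998, 0.059, 0.0], [0.0, 0.0, -1.0]]
contact_force: [-0.4, -1.1, 0.8]
opening: 67.0
grip_force: 0.0
```

Call:
{"api": "drive_tool", "payload": {
  "series": [
    [0.084,0.27,0,0,0,0,67],
    [0.084,0.27,0,0,0,0,67],
    [0.084,0.27,0,0,0,0,67],
    [0,0,0,0,0,0,67],
    [0,0,0,0,0,0,67]
  ]
}}

```text
t: 8.95
ee_pos: [554.1, 238.6, 208.8]
tool_rot: [[-0.059, 0.998, -0.001], [0.998, 0.059, -0.0], [-0.0, -0.001, -1.0]]
contact_force: [0.1, -0.5, 0.8]
opening: 67.3
grip_force: 0.0
```

```bash
python3 - <<'E'
from h import *
s=st();im=r.camera("wrist")[:,:,::-1];cv2.imwrite("pics/w2.png",im);c=r.get_calibration("wrist")
h=cv2.cvtColor(im,cv2.COLOR_BGR2HSV);H,S,V=[x.astype(int) for x in cv2.split(h)]
for n,m,z in(("blue",(H>105)&(H<125)&(S>170),126),("pink",((H<6)|(H>174))&(S>190),110)):
    cs,_=cv2.findContours((m*255).astype(np.uint8),cv2.RETR_EXTERNAL,cv2.CHAIN_APPROX_NONE)
    for q in sorted(cs,key=cv2.contourArea)[-3:]:
        if len(q)>30:e=cv2.fitEllipse(q);print(n,np.array(e[0]),np.array(e[1]),onz(c,e[0],z))
E
```

```text
t 8.95 tcp [554.1 238.6 208.8] ydir 3.39 tilt [-0. -0.] F [ 0.1 -0.5  0.8] open 67.3 grip 0.0 q [ 0.4  0.4  0.2  1.4 -0.   1.9]
blue [259.1 190.3] [52.3 53.6] [556.  246.3 126. ]
pink [260.4  47.9] [52.2 57.8] [550.  362.3 110. ]
```

View pics/w2.png

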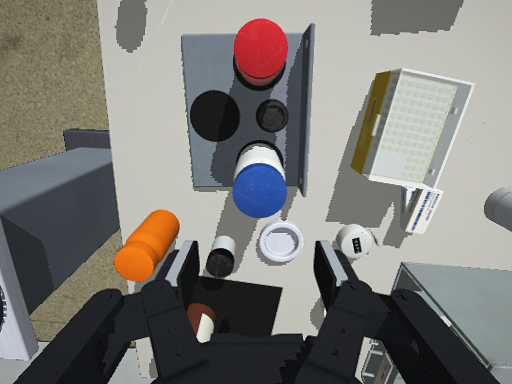

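Wrist view: the brown pad is now empty at (214,115). The blue bottle is at (259,190), pink at (260,48), the eyepiece at (272,115) and the rest at (281,242). Brown stands on the mat at (203,322). Next I'll pick blue.

Call:
{"api": "drive_tool", "payload": {
  "series": [
    [0.01,0.038,-0.2,0,0,0,67],
    [0,0,-0.35,0,0,0,67],
    [0,0,-0.28,0,0,0,67],
    [0,0,-0.12,0,0,0,67],
    [0,0,-0.022,0,0,0,67]
  ]
}}

```text
t: 9.62
ee_pos: [555.1, 243.3, 62.5]
tool_rot: [[-0.058, 0.998, -0.002], [0.998, 0.058, -0.001], [-0.001, -0.002, -1.0]]
contact_force: [0.5, -0.3, 0.1]
opening: 67.0
grip_force: 0.0
```

Call:
{"api": "drive_tool", "payload": {
  "series": [
    [0,0,0,0,0,0,67]
  ]
}}

```text
t: 9.75
ee_pos: [556.2, 244.2, 64.2]
tool_rot: [[-0.058, 0.998, 0.001], [0.998, 0.058, 0.0], [0.0, 0.001, -1.0]]
contact_force: [-0.4, 0.2, 0.9]
opening: 66.7
grip_force: 0.0
```

Call:
{"api": "drive_tool", "payload": {
  "series": [
    [0,0,0,0,0,0,42],
    [0,0,0,0,0,0,42],
    [0,0,0,0,0,0,42],
    [0,0,0,0,0,0,42]
  ]
}}

```text
t: 10.25
ee_pos: [556.5, 244.6, 64.9]
tool_rot: [[-0.059, 0.998, 0.002], [0.998, 0.059, 0.001], [0.0, 0.002, -1.0]]
contact_force: [-1.6, -2.4, 7.5]
opening: 52.2
grip_force: 60.5
```

```bash
python3 - <<'E'
from h import *
st();c=r.get_calibration("wrist")
E
```

```text
t 10.25 tcp [556.5 244.6  64.9] ydir 3.37 tilt [0. 0.] F [-1.6 -2.4  7.5] open 52.2 grip 60.5 q [ 0.4  0.5 -0.   1.  -0.   1.9]
```

Call:
{"api": "drive_tool", "payload": {
  "series": [
    [0,0,0.1,0,0,0,42],
    [0,0,0.25,0,0,0,42],
    [0,0,0.35,0,0,0,42],
    [0,0,0.3,0,0,0,42],
    [0,-0.137,0,0,0,0,42]
  ]
}}

```text
t: 10.88
ee_pos: [557.3, 225.2, 217.9]
tool_rot: [[-0.061, 0.998, 0.006], [0.998, 0.06, 0.003], [0.002, 0.006, -1.0]]
contact_force: [0.3, -0.9, -4.3]
opening: 51.8
grip_force: 62.3
```

Call:
{"api": "drive_tool", "payload": {
  "series": [
    [0.01,-0.28,0,0,0,0,42],
    [0.01,-0.28,0,0,0,0,42],
    [0.01,-0.28,0,0,0,0,42],
    [0.01,-0.28,0,0,0,0,42],
    [0.01,-0.28,0,0,0,0,42]
  ]
}}

```text
t: 11.5
ee_pos: [562.6, 12.1, 213.1]
tool_rot: [[-0.059, 0.998, -0.001], [0.998, 0.059, -0.0], [-0.0, -0.001, -1.0]]
contact_force: [0.7, 0.4, -2.8]
opening: 51.9
grip_force: 62.3
```

Call:
{"api": "drive_tool", "payload": {
  "series": [
    [0,0,-0.2,0,0,0,42],
    [0,0,-0.35,0,0,0,42],
    [0,0,-0.3,0,0,0,42],
    [0,0,-0.12,0,0,0,42],
    [0,0,0,0,0,0,42]
  ]
}}

```text
t: 12.12
ee_pos: [561.7, 13.5, 66.5]
tool_rot: [[-0.059, 0.998, -0.003], [0.998, 0.059, -0.0], [0.0, -0.003, -1.0]]
contact_force: [1.2, -0.0, -1.8]
opening: 51.9
grip_force: 62.3
```

Call:
{"api": "drive_tool", "payload": {
  "series": [
    [0,0,-0.03,0,0,0,42],
    [0,0,-0.007,0,0,0,42],
    [0,0,-0.004,0,0,0,42],
    [0,0,0,0,0,0,42]
  ]
}}

```text
t: 12.62
ee_pos: [563.5, 14.0, 61.9]
tool_rot: [[-0.059, 0.998, 0.0], [0.998, 0.059, 0.0], [-0.0, 0.0, -1.0]]
contact_force: [-1.1, -0.6, -3.0]
opening: 52.0
grip_force: 62.3
```

Call:
{"api": "drive_tool", "payload": {
  "series": [
    [0,0,-0.008,0,0,0,42],
    [0,0,-0.006,0,0,0,42],
    [0,0,0,0,0,0,42]
  ]
}}

```text
t: 13.0
ee_pos: [563.4, 14.0, 59.9]
tool_rot: [[-0.059, 0.998, 0.0], [0.998, 0.059, -0.0], [-0.0, 0.0, -1.0]]
contact_force: [-2.3, -0.5, 4.5]
opening: 51.8
grip_force: 63.3
```

Call:
{"api": "drive_tool", "payload": {
  "series": [
    [0,0,0,0,0,0,66],
    [0,0,0,0,0,0,66],
    [0,0,0,0,0,0,66],
    [0,0,0.15,0,0,0,66],
    [0,0,0.3,0,0,0,66]
  ]
}}

```text
t: 13.62
ee_pos: [562.1, 13.9, 126.4]
tool_rot: [[-0.059, 0.998, -0.003], [0.998, 0.059, -0.0], [0.0, -0.003, -1.0]]
contact_force: [0.9, 0.6, -0.1]
opening: 65.7
grip_force: 0.0
```

Call:
{"api": "drive_tool", "payload": {
  "series": [
    [0,0,0.3,0,0,0,63],
    [0,0.15,0.25,0,0,0,63],
    [-0.013,0.309,0,0,0,0,63],
    [-0.013,0.309,0,0,0,0,63],
    [-0.013,0.309,0,0,0,0,63]
  ]
}}

```text
t: 14.25
ee_pos: [557.3, 176.9, 209.7]
tool_rot: [[-0.059, 0.998, 0.0], [0.998, 0.059, 0.0], [0.0, 0.0, -1.0]]
contact_force: [1.5, -0.1, 0.1]
opening: 63.0
grip_force: 0.0
```

Call:
{"api": "drive_tool", "payload": {
  "series": [
    [-0.013,0.309,0,0,0,0,63],
    [-0.013,0.309,0,0,0,0,63],
    [-0.013,0.309,0,0,0,0,63],
    [-0.013,0.309,0,0,0,0,63],
    [0,0,0,0,0,0,63]
  ]
}}

```text
t: 14.88
ee_pos: [548.8, 363.8, 208.6]
tool_rot: [[-0.062, 0.998, -0.001], [0.998, 0.062, -0.0], [-0.0, -0.001, -1.0]]
contact_force: [0.2, -0.7, 0.3]
opening: 62.8
grip_force: 0.0
```

```bash
python3 - <<'E'
from h import *
s=st()
for n in("wrist","side","scene"):cv2.imwrite(f"pics/{n}3.png",r.camera(n)[:,:,::-1])
E
```

```text
t 14.88 tcp [548.8 363.8 208.6] ydir 3.57 tilt [-0. -0.] F [ 0.2 -0.7  0.3] open 62.8 grip 0.0 q [0.6 0.6 0.4 1.4 0.  2.1]
```

View pics/side3.png

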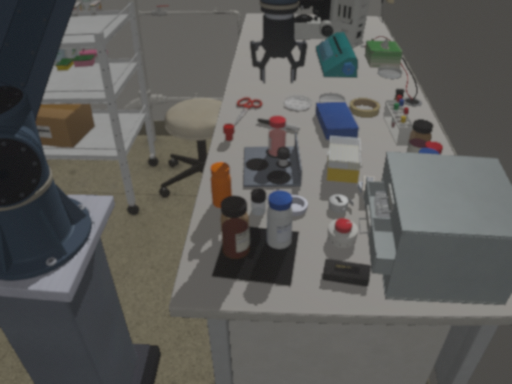

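The side view shows blue upright on the mat at (280,222) and brown at (235,228). Pink is still on the caddy at (278,135) and the eyepiece at (284,158), with the two free pads at (256,165) and (279,178). Pink next.

Call:
{"api": "drive_tool", "payload": {
  "series": [
    [0.005,-0.018,-0.2,0,0,0,63],
    [0,0,-0.35,0,0,0,63],
    [0,0,-0.28,0,0,0,63],
    [0,0,-0.13,0,0,0,63],
    [0,0,-0.04,0,0,0,63]
  ]
}}

```text
t: 15.65
ee_pos: [550.1, 356.7, 58.7]
tool_rot: [[-0.058, 0.998, -0.001], [0.998, 0.058, -0.001], [-0.001, -0.001, -1.0]]
contact_force: [-0.1, -0.0, 0.8]
opening: 62.9
grip_force: 0.0
```

Call:
{"api": "drive_tool", "payload": {
  "series": [
    [0,0,0,0,0,0,63]
  ]
}}

```text
t: 15.78
ee_pos: [550.8, 357.7, 60.2]
tool_rot: [[-0.058, 0.998, 0.001], [0.998, 0.058, 0.0], [0.0, 0.001, -1.0]]
contact_force: [-1.0, 0.3, 0.5]
opening: 62.7
grip_force: 0.0
```

Call:
{"api": "drive_tool", "payload": {
  "series": [
    [0,0,0,0,0,0,38],
    [0,0,0,0,0,0,38],
    [0,0,0,0,0,0,38],
    [0,0,0,0,0,0,38]
  ]
}}

```text
t: 16.27
ee_pos: [551.1, 358.5, 61.1]
tool_rot: [[-0.059, 0.998, 0.002], [0.998, 0.059, 0.001], [0.001, 0.002, -1.0]]
contact_force: [-0.5, -1.5, 6.5]
opening: 46.9
grip_force: 61.0
```

Call:
{"api": "drive_tool", "payload": {
  "series": [
    [0,0,0.1,0,0,0,38],
    [0,0,0.25,0,0,0,38],
    [0,0,0.35,0,0,0,38],
    [0,0,0.3,0,0,0,38],
    [0,-0.153,0,0,0,0,38]
  ]
}}

```text
t: 16.9
ee_pos: [551.9, 337.0, 214.9]
tool_rot: [[-0.061, 0.998, 0.007], [0.998, 0.06, 0.004], [0.004, 0.007, -1.0]]
contact_force: [0.8, -0.2, -1.6]
opening: 46.8
grip_force: 62.0
```

Call:
{"api": "drive_tool", "payload": {
  "series": [
    [0.002,-0.275,0,0,0,0,38],
    [0.002,-0.275,0,0,0,0,38],
    [0.002,-0.275,0,0,0,0,38],
    [0.002,-0.275,0,0,0,0,38],
    [0.002,-0.275,0,0,0,0,38]
  ]
}}

```text
t: 17.52
ee_pos: [552.0, 127.8, 211.1]
tool_rot: [[-0.059, 0.998, 0.002], [0.998, 0.059, 0.0], [0.0, 0.002, -1.0]]
contact_force: [0.4, 0.4, -1.4]
opening: 46.7
grip_force: 62.0
```

Call:
{"api": "drive_tool", "payload": {
  "series": [
    [0.002,-0.275,0,0,0,0,38],
    [0.002,-0.275,0,0,0,0,38],
    [0.002,-0.275,0,0,0,0,38],
    [0.002,-0.275,0,0,0,0,38],
    [0.002,-0.275,0,0,0,0,38]
  ]
}}

```text
t: 18.15
ee_pos: [553.5, -78.6, 211.1]
tool_rot: [[-0.059, 0.998, 0.002], [0.998, 0.059, -0.0], [-0.0, 0.002, -1.0]]
contact_force: [0.7, -0.0, -1.0]
opening: 46.9
grip_force: 62.0
```

Call:
{"api": "drive_tool", "payload": {
  "series": [
    [0,0,-0.2,0,0,0,38],
    [0,0,-0.35,0,0,0,38],
    [0,0,-0.3,0,0,0,38],
    [0,0,-0.12,0,0,0,38],
    [0,0,0,0,0,0,38]
  ]
}}

```text
t: 18.77
ee_pos: [553.0, -77.1, 64.1]
tool_rot: [[-0.059, 0.998, -0.001], [0.998, 0.059, 0.0], [0.0, -0.001, -1.0]]
contact_force: [-0.6, 0.5, -1.0]
opening: 46.6
grip_force: 62.0
```

Call:
{"api": "drive_tool", "payload": {
  "series": [
    [0,0,-0.03,0,0,0,38],
    [0,0,-0.014,0,0,0,38],
    [0,0,-0.008,0,0,0,38],
    [0,0,-0.004,0,0,0,38],
    [0,0,0,0,0,0,38]
  ]
}}

```text
t: 19.4
ee_pos: [553.6, -77.3, 56.1]
tool_rot: [[-0.059, 0.998, 0.001], [0.998, 0.059, -0.0], [-0.0, 0.001, -1.0]]
contact_force: [-2.3, -1.0, 5.9]
opening: 46.9
grip_force: 62.5
```

Call:
{"api": "drive_tool", "payload": {
  "series": [
    [0,0,0,0,0,0,62],
    [0,0,0,0,0,0,62],
    [0,0,0,0,0,0,62],
    [0,0,0.15,0,0,0,62],
    [0,0,0.3,0,0,0,62]
  ]
}}

```text
t: 20.02
ee_pos: [552.2, -77.0, 122.5]
tool_rot: [[-0.059, 0.998, -0.003], [0.998, 0.059, 0.0], [0.001, -0.003, -1.0]]
contact_force: [1.1, -0.1, 0.7]
opening: 61.9
grip_force: 0.0
```

Call:
{"api": "drive_tool", "payload": {
  "series": [
    [0,0,0.3,0,0,0,62],
    [0,0.1,0.25,0,0,0,62],
    [0.007,0.22,0,0,0,0.09,62],
    [0.007,0.22,0,0,0,0.09,62],
    [0.007,0.22,0,0,0,0.09,62]
  ]
}}

```text
t: 20.65
ee_pos: [556.5, 37.8, 205.7]
tool_rot: [[-0.451, 0.892, 0.0], [0.892, 0.451, 0.0], [-0.0, 0.0, -1.0]]
contact_force: [-0.4, -1.1, -0.2]
opening: 61.6
grip_force: 0.0
```

Call:
{"api": "drive_tool", "payload": {
  "series": [
    [0.007,0.22,0,0,0,0.09,62],
    [0.007,0.22,0,0,0,0.09,62],
    [0.007,0.22,0,0,0,0.09,62],
    [0.007,0.22,0,0,0,0.09,62],
    [0.007,0.22,0,0,0,0.09,62]
  ]
}}

```text
t: 21.28
ee_pos: [561.7, 202.9, 205.6]
tool_rot: [[-0.91, 0.414, -0.0], [0.414, 0.91, -0.0], [-0.0, -0.0, -1.0]]
contact_force: [0.2, -0.3, 0.7]
opening: 61.9
grip_force: 0.0
```

Call:
{"api": "drive_tool", "payload": {
  "series": [
    [0.007,0.22,0,0,0,0.09,62],
    [0.007,0.22,0,0,0,0.09,62],
    [0,0.22,0,0,0,0.09,62],
    [0,0,0,0,0,0.057,62],
    [0,0,0,0,0,0,62]
  ]
}}

```text
t: 21.9
ee_pos: [563.8, 301.0, 205.4]
tool_rot: [[-0.998, -0.059, -0.0], [-0.059, 0.998, -0.0], [0.0, -0.0, -1.0]]
contact_force: [0.2, 0.7, -0.4]
opening: 62.5
grip_force: 0.0
```

```bash
python3 - <<'E'
from h import *
s=st();im=r.camera("wrist")[:,:,::-1];cv2.imwrite("pics/w4.png",im);c=r.get_calibration("wrist");np.savez("w4.npz",**c)
E
```

```text
t 21.90 tcp [563.8 301.  205.4] ydir 93.36 tilt [-0. -0.] F [ 0.2  0.7 -0.4] open 62.5 grip 0.0 q [ 0.5  0.5  0.3  1.4 -0.   0.4]
```

View pics/w4.png

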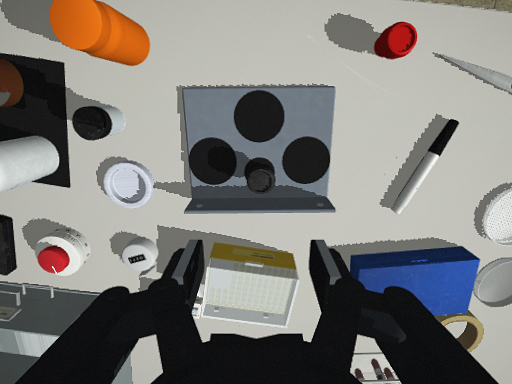

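The wrist view shows all three pads: front (258,115), −y (213,161) and +y (306,159). The eyepiece head is at (260,180), the rest at (128,184) and the canister at (92,122).

```bash
python3 - <<'E'
from h import *
c=dict(np.load("w4.npz"));im=cv2.imread("pics/w4.png")
hsv=cv2.cvtColor(im,cv2.COLOR_BGR2HSV);V=hsv[:,:,2].astype(int);S=hsv[:,:,1].astype(int)
def ell(m,x0,y0,x1,y1,pred=None):
    k=np.zeros(m.shape,np.uint8);k[y0:y1,x0:x1]=m[y0:y1,x0:x1]*255
    q=max(cv2.findContours(k,cv2.RETR_EXTERNAL,cv2.CHAIN_APPROX_NONE)[0],key=cv2.contourArea)
    if pred:q=q[[pred(p[0]) for p in q]]
    return cv2.fitEllipse(q)
D=V<45
for n,m,b,p,z in [("brownpad",D,(225,85,292,145),None,8),("-ypad",D,(183,132,240,190),lambda p:p[0]<236,8),("+ypad",D,(280,132,335,190),lambda p:p[0]>284,8),
  ("eye",V<40,(240,158,280,198),lambda p:p[1]>168,52),("rest",(V>190)&(S<40),(98,155,160,212),None,14)]:
    e=ell(m,*b,p);print(n,np.array(e[0]),np.array(e[1]),onz(c,e[0],z))
# bits of brightness near eyepiece
print(V[170:194,250:272:3])
E
```

```text
brownpad [258.6 115.9] [48.9 50.5] [498.3 299.7   8. ]
-ypad [212.3 160.7] [44.8 47.6] [557.3 243.5   8. ]
+ypad [305.7 159.8] [44.6 47.4] [549.2 363.4   8. ]
eye [276.  191.7] [32.3 66.9] [579.6 324.4  52. ]
rest [128.7 184.7] [63.7 66.2] [593.8 134.7  14. ]
[[18 17 43 44 50 51 28 33]
 [19 37 42 35 37 55 47 34]
 [18 41 36 45 45 26 50 36]
 [26 47 46 46 45 49 46 43]
 [33 43 45 43 46 49 26 54]
 [38 44 44 45 50 48 41 66]
 [35 43 43 46 49 53 58 69]
 [32 37 42 46 51 48 49 49]
 [41 39 44 49 47 54 45 37]
 [49 41 45 49 52 56 44 34]
 [50 44 46 44 52 56 45 33]
 [50 46 46 45 50 53 46 35]
 [47 46 43 48 49 55 42 32]
 [47 44 46 49 50 53 45 32]
 [40 44 49 48 46 49 50 36]
 [39 42 54 44 47 43 47 46]
 [44 45 49 46 50 46 27 53]
 [42 48 49 48 52 45 25 38]
 [34 44 53 44 45 28 23 56]
 [34 49 42 52 42 25 40 56]
 [64 51 25 24 28 15 49 61]
 [74 46 37 20 14 39 49 72]
 [72 72 44 47 45 48 52 72]
 [74 72 62 55 42 67 75 72]]
```

```bash
python3 - <<'E'
from h import *
c=dict(np.load("w4.npz"));im=cv2.imread("pics/w4.png")
print(onz(c,(260.5,181),52))
g=cv2.cvtColor(im,cv2.COLOR_BGR2GRAY)
cv2.imwrite("pics/c4.png",cv2.convertScaleAbs(crop(im,225,140,75,75,7),alpha=2.2))
E
```

```text
[567.7 305.7  52. ]
```

View pics/c4.png

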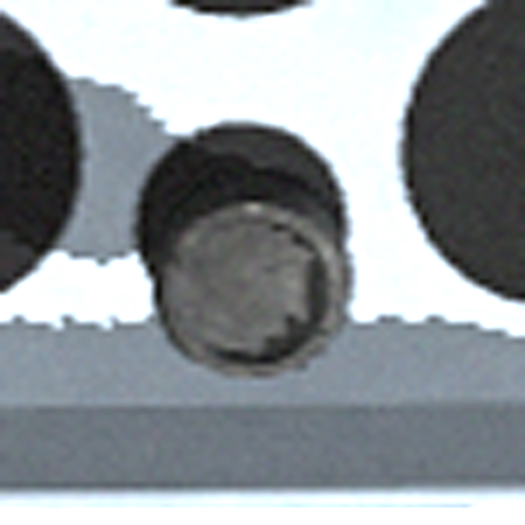

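The crop shows the eyepiece head centred at full-frame (261.6,181) with no bottle near it.

Call:
{"api": "drive_tool", "payload": {
  "series": [
    [0.028,0.03,-0.25,0,0,0,60],
    [0,0,-0.35,0,0,0,60],
    [0,0,-0.35,0,0,0,60],
    [0,0,-0.2,0,0,0,60],
    [0,0,-0.08,0,0,0,60]
  ]
}}

```text
t: 22.58
ee_pos: [567.3, 304.3, 19.6]
tool_rot: [[-0.998, -0.056, -0.002], [-0.056, 0.998, -0.001], [0.002, -0.001, -1.0]]
contact_force: [-0.4, 0.2, -0.7]
opening: 60.0
grip_force: 0.0
```

Call:
{"api": "drive_tool", "payload": {
  "series": [
    [0,0,-0.018,0,0,0,60],
    [0,0,0,0,0,0,60]
  ]
}}

```text
t: 22.82
ee_pos: [568.9, 305.6, 19.8]
tool_rot: [[-0.998, -0.058, 0.002], [-0.058, 0.998, 0.001], [-0.002, 0.001, -1.0]]
contact_force: [-0.2, 0.9, 0.9]
opening: 60.1
grip_force: 0.0
```

Call:
{"api": "drive_tool", "payload": {
  "series": [
    [0,0,0,0,0,0,25],
    [0,0,0,0,0,0,25],
    [0,0,0,0,0,0,25],
    [0,0,0,0,0,0,25],
    [0,0,0,0,0,0,25]
  ]
}}

```text
t: 23.45
ee_pos: [568.7, 305.7, 19.6]
tool_rot: [[-0.998, -0.059, 0.002], [-0.059, 0.998, 0.001], [-0.002, 0.001, -1.0]]
contact_force: [-0.3, -0.2, 5.1]
opening: 32.4
grip_force: 58.8
```

Call:
{"api": "drive_tool", "payload": {
  "series": [
    [0,0,0.1,0,0,0,25],
    [0,0,0.3,0,0,0,25],
    [0,0,0.3,0,0,0,25],
    [0,-0.2,0.1,0,0,0,25],
    [0.05,-0.25,0,0,0,0,25]
  ]
}}

```text
t: 24.08
ee_pos: [576.3, 238.0, 141.3]
tool_rot: [[-0.998, -0.06, 0.003], [-0.06, 0.998, 0.001], [-0.003, 0.001, -1.0]]
contact_force: [0.6, 0.4, -1.5]
opening: 31.9
grip_force: 59.6
```

Call:
{"api": "drive_tool", "payload": {
  "series": [
    [0,-0.15,0,0,0,0,25],
    [0,0,0,0,0,0,25],
    [0,0,0,0,0,0,25]
  ]
}}

```text
t: 24.45
ee_pos: [575.5, 215.9, 138.6]
tool_rot: [[-0.998, -0.059, -0.0], [-0.059, 0.998, 0.0], [0.0, 0.0, -1.0]]
contact_force: [0.3, -0.4, -1.1]
opening: 32.5
grip_force: 59.6
```

```bash
python3 - <<'E'
from h import *
s=st();im=r.camera("wrist")[:,:,::-1];cv2.imwrite("pics/w5.png",im);c=r.get_calibration("wrist");np.savez("w5.npz",**c)
E
```

```text
t 24.45 tcp [575.5 215.9 138.6] ydir 93.37 tilt [-0.  0.] F [ 0.3 -0.4 -1.1] open 32.5 grip 59.6 q [0.4 0.5 0.1 1.2 0.  0.3]
```

View pics/w5.png

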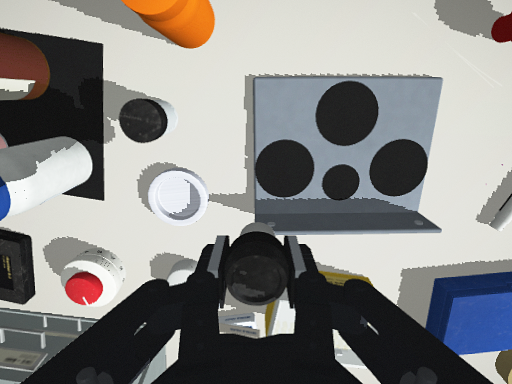

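The eyepiece is held upright at (256,265). The rest is at about (178,195) and the eyepiece pad is free at (341,181).

```bash
python3 - <<'E'
from h import *
c=dict(np.load("w5.npz"));im=cv2.imread("pics/w5.png").astype(int)
m=((im[:,:,0]-im[:,:,2])>4)
k=np.zeros(m.shape,np.uint8);k[155:235,140:218]=m[155:235,140:218]*255
k=cv2.morphologyEx(k,cv2.MORPH_OPEN,np.ones((3,3),np.uint8))
q=max(cv2.findContours(k,cv2.RETR_EXTERNAL,cv2.CHAIN_APPROX_NONE)[0],key=cv2.contourArea)
e=cv2.fitEllipse(q);print("outer",e,cv2.boundingRect(q),onz(c,e[0],11),onz(c,e[0],14))
print("by eye",onz(c,(178.5,195.5),12))
print("eye head",onz(c,(256.5,265),171), "pad",onz(c,(341,181.5),8))
E
```

```text
outer ((177.8881378173828, 196.4198455810547), (56.76786422729492, 59.91959762573242), 109.3829345703125) (148, 168, 61, 58) [593.8 133.   11. ] [592.7 133.9  14. ]
by eye [592.3 134.   12. ]
eye head [565.4 215.4 171. ] pad [567.8 305.8   8. ]
```

```bash
python3 - <<'E'
from h import *
c=dict(np.load("w5.npz"));im=cv2.imread("pics/w5.png")
T=np.array([575.5,215.9,0])
print(proj(c,[T+[0,0,171],T+[-5,0,171],T+[-10,0,171],T+[0,0,138.6]]))
k=cv2.convertScaleAbs(crop(im,200,215,120,110,5),alpha=2.5)
for dx,col in((0,(0,0,255)),(-5,(0,255,255)),(-10,(0,255,0))):
    a=np.linspace(0,6.3,60);P=T+np.c_[dx+17*np.cos(a),17*np.sin(a),0*a+171]
    q=((proj(c,P)-[200,215]+.5)*5).astype(int);cv2.polylines(k,[q],True,col,1)
cv2.imwrite("pics/c5.png",k)
E
```

```text
[[256.3 282.3]
 [256.9 273.9]
 [257.5 265.2]
 [256.2 248.1]]
```

View pics/c5.png

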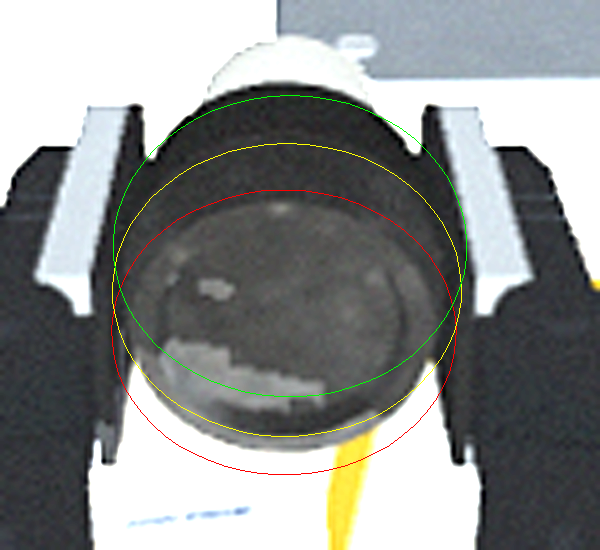

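The crop shows the head's top ellipse centred about 1.5 mm short of the TCP in x, and upright. Now I'll place it in the rest.

Call:
{"api": "drive_tool", "payload": {
  "series": [
    [0.045,-0.187,0,0,0,0,25],
    [0.04,-0.18,0,0,0,0,25],
    [0.04,-0.18,-0.1,0,0,0,25],
    [0,0,-0.25,0,0,0,25],
    [0,0,-0.2,0,0,0,25]
  ]
}}

```text
t: 25.12
ee_pos: [594.1, 133.7, 54.6]
tool_rot: [[-0.998, -0.059, -0.0], [-0.059, 0.998, 0.0], [0.0, 0.0, -1.0]]
contact_force: [-0.2, -0.1, -0.4]
opening: 32.6
grip_force: 59.7
```

Call:
{"api": "drive_tool", "payload": {
  "series": [
    [0,0,-0.1,0,0,0,25],
    [0,0,-0.06,0,0,0,25],
    [0,0,0,0,0,0,25],
    [0,0,0,0,0,0,25]
  ]
}}

```text
t: 25.62
ee_pos: [595.0, 133.5, 32.9]
tool_rot: [[-0.998, -0.059, 0.001], [-0.059, 0.998, 0.0], [-0.001, 0.0, -1.0]]
contact_force: [-0.1, -0.6, -0.7]
opening: 32.5
grip_force: 59.7
```

```bash
python3 - <<'E'
from h import *
s=st();T=np.array(s["ee_pos"])
im=[r.camera(n)[:,:,::-1] for n in("side","scene")]
cs,cc=[r.get_calibration(n) for n in("side","scene")]
X=[[593,133.8,14],[593,133.8,38]]
a=proj(cs,X)[0].astype(int);b=proj(cc,X)[0].astype(int)
cv2.imwrite("pics/c6.png",np.hstack([crop(i,u-28,v-35,56,56,7) for i,(u,v) in zip(im,(a,b))]));print(a,b)
E
```

```text
t 25.62 tcp [595.  133.5  32.9] ydir 93.37 tilt [0. 0.] F [-0.1 -0.6 -0.7] open 32.5 grip 59.7 q [ 0.2  0.5 -0.1  1.   0.   0.2]
[292 201] [247 185]
```

View pics/c6.png

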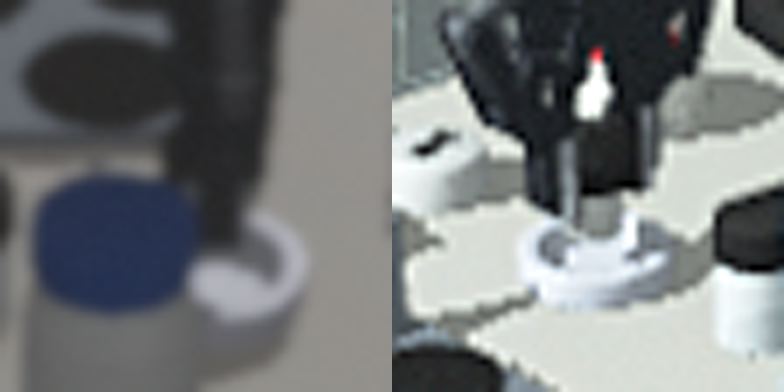

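Both views show the tube just above the middle of the rest (right half: tube at (600,220), rest at (597,258)). Lowering.

Call:
{"api": "drive_tool", "payload": {
  "series": [
    [0,0,-0.05,0,0,0,25],
    [0,0,-0.04,0,0,0,25],
    [0,0,-0.012,0,0,0,25],
    [0,0,-0.008,0,0,0,25],
    [0,0,0,0,0,0,25]
  ]
}}

```text
t: 26.35
ee_pos: [594.4, 133.2, 15.7]
tool_rot: [[-0.998, -0.059, 0.0], [-0.059, 0.998, -0.0], [-0.0, -0.0, -1.0]]
contact_force: [-1.8, 0.6, 2.5]
opening: 32.5
grip_force: 59.9
```

Call:
{"api": "drive_tool", "payload": {
  "series": [
    [0,0,0,0,0,0,50],
    [0,0,0,0,0,0,50],
    [0,0,0,0,0,0,50],
    [0,0,0.1,0,0,0,50],
    [0,0,0.3,0,0,0,50]
  ]
}}

```text
t: 26.98
ee_pos: [593.0, 132.9, 75.2]
tool_rot: [[-0.998, -0.059, -0.003], [-0.059, 0.998, -0.001], [0.004, -0.001, -1.0]]
contact_force: [1.1, 0.0, 0.8]
opening: 50.0
grip_force: 0.0
```

Call:
{"api": "drive_tool", "payload": {
  "series": [
    [0,0,0.3,0,0,0,50],
    [0,0,0.3,0,0,0,63],
    [0,0,0.33,0,0,0,63],
    [-0.022,-0.117,0,0,0,-0.087,63],
    [-0.023,-0.117,0,0,0,-0.087,63]
  ]
}}

```text
t: 27.6
ee_pos: [587.8, 97.9, 216.7]
tool_rot: [[-0.979, 0.205, 0.002], [0.205, 0.979, 0.0], [-0.002, 0.001, -1.0]]
contact_force: [-0.1, 0.2, -0.9]
opening: 62.6
grip_force: 0.0
```

Call:
{"api": "drive_tool", "payload": {
  "series": [
    [-0.023,-0.117,0,0,0,-0.087,63],
    [-0.023,-0.117,0,0,0,-0.087,63],
    [-0.023,-0.117,0,0,0,-0.087,63],
    [-0.023,-0.117,0,0,0,-0.087,63],
    [-0.023,-0.117,0,0,0,-0.087,63]
  ]
}}

```text
t: 28.22
ee_pos: [570.2, 9.8, 216.1]
tool_rot: [[-0.653, 0.757, 0.001], [0.757, 0.653, 0.0], [-0.001, 0.001, -1.0]]
contact_force: [0.3, 0.3, 0.2]
opening: 63.0
grip_force: 0.0
```

Call:
{"api": "drive_tool", "payload": {
  "series": [
    [-0.023,-0.117,0,0,0,-0.087,63],
    [-0.023,-0.117,0,0,0,-0.087,63],
    [-0.023,-0.117,0,0,0,-0.088,63],
    [-0.023,-0.117,0,0,0,-0.088,63],
    [-0.02,-0.116,0,0,0,-0.088,63]
  ]
}}

```text
t: 28.85
ee_pos: [553.4, -77.8, 216.1]
tool_rot: [[-0.055, 0.999, 0.001], [0.999, 0.055, -0.0], [-0.0, 0.001, -1.0]]
contact_force: [-0.3, 0.7, -0.9]
opening: 63.1
grip_force: 0.0
```

Call:
{"api": "drive_tool", "payload": {
  "series": [
    [0,0,0,0,0,0,63],
    [0,0,0,0,0,0,63]
  ]
}}

```text
t: 29.1
ee_pos: [553.6, -76.8, 215.6]
tool_rot: [[-0.061, 0.998, 0.001], [0.998, 0.061, 0.0], [0.0, 0.001, -1.0]]
contact_force: [-0.0, 0.7, -0.3]
opening: 63.1
grip_force: 0.0
```

```bash
python3 - <<'E'
from h import *
s=st()
im=[r.camera(n)[:,:,::-1] for n in("scene","wrist")]
cv2.imwrite("pics/c7.png",np.hstack([crop(im[0],150,130,160,130,3)[:,:400],cv2.resize(im[1],None,fx=.78,fy=.78)[:299].repeat(1,0) if 0 else cv2.copyMakeBorder(cv2.resize(im[1],(400,300)),0,90,0,0,0)]))
E
```

```text
t 29.10 tcp [553.6 -76.8 215.6] ydir 3.52 tilt [0. 0.] F [-0.   0.7 -0.3] open 63.1 grip 0.0 q [-0.1  0.3  0.1  1.3  0.   1.4]
```

View pics/c7.png

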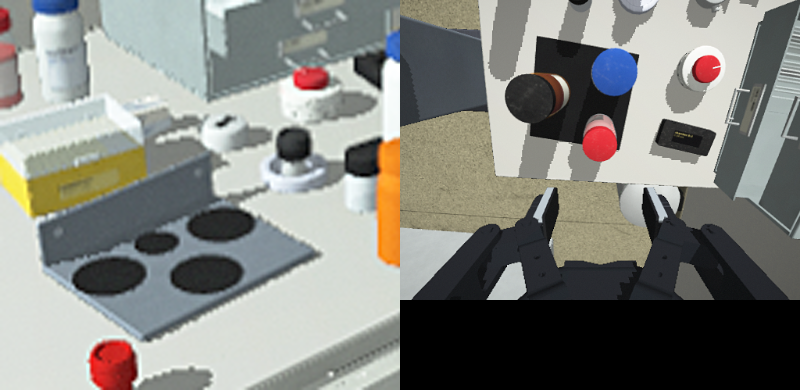

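Scene crop: the eyepiece stands upright in the rest at (293,155), the four pads are empty, and the canister is untouched at (360,170). Wrist view: blue, brown and pink all stand inside the mat. Pink goes back first.

Call:
{"api": "drive_tool", "payload": {
  "series": [
    [0,-0.003,-0.25,0,0,0,63],
    [0,0,-0.35,0,0,0,63],
    [0,0,-0.28,0,0,0,63],
    [0,0,-0.13,0,0,0,63],
    [0,0,-0.045,0,0,0,63]
  ]
}}

```text
t: 29.82
ee_pos: [552.9, -77.1, 55.7]
tool_rot: [[-0.061, 0.998, -0.002], [0.998, 0.061, 0.0], [0.0, -0.002, -1.0]]
contact_force: [-0.0, -0.4, 1.1]
opening: 63.1
grip_force: 0.0
```

Call:
{"api": "drive_tool", "payload": {
  "series": [
    [0,0,0,0,0,0,63],
    [0,0,0,0,0,0,63]
  ]
}}

```text
t: 30.08
ee_pos: [554.3, -77.7, 57.8]
tool_rot: [[-0.059, 0.998, 0.002], [0.998, 0.059, -0.0], [-0.0, 0.002, -1.0]]
contact_force: [0.1, 0.5, 0.1]
opening: 63.2
grip_force: 0.0
```

Call:
{"api": "drive_tool", "payload": {
  "series": [
    [0,0,0,0,0,0,38],
    [0,0,0,0,0,0,38],
    [0,0,0,0,0,0,38],
    [0,0,0,0,0,0,38]
  ]
}}

```text
t: 30.58
ee_pos: [554.0, -77.8, 57.8]
tool_rot: [[-0.059, 0.998, 0.001], [0.998, 0.059, -0.0], [-0.0, 0.001, -1.0]]
contact_force: [-3.1, 0.1, 9.2]
opening: 46.9
grip_force: 60.2
```

Call:
{"api": "drive_tool", "payload": {
  "series": [
    [0,0,0.1,0,0,0,38],
    [0,0,0.25,0,0,0,38],
    [0,0,0.35,0,0,0,38],
    [0,0,0.3,0,0,0,38],
    [0,0.155,0,0,0,0,38]
  ]
}}

```text
t: 31.2
ee_pos: [555.3, -55.3, 211.4]
tool_rot: [[-0.057, 0.998, 0.007], [0.998, 0.057, -0.001], [-0.001, 0.007, -1.0]]
contact_force: [-0.3, 0.1, -2.5]
opening: 47.1
grip_force: 61.9
```

Call:
{"api": "drive_tool", "payload": {
  "series": [
    [-0.0025,0.275,0,0,0,0,38],
    [-0.0025,0.275,0,0,0,0,38],
    [-0.0025,0.275,0,0,0,0,38],
    [-0.0025,0.275,0,0,0,0,38],
    [-0.0025,0.275,0,0,0,0,38]
  ]
}}

```text
t: 31.82
ee_pos: [551.6, 153.2, 207.9]
tool_rot: [[-0.059, 0.998, 0.001], [0.998, 0.059, 0.0], [0.0, 0.001, -1.0]]
contact_force: [-0.2, -0.6, -1.8]
opening: 46.6
grip_force: 61.9
```

Call:
{"api": "drive_tool", "payload": {
  "series": [
    [-0.0025,0.275,0,0,0,0,38],
    [-0.0025,0.275,0,0,0,0,38],
    [-0.0025,0.275,0,0,0,0,38],
    [-0.0025,0.275,0,0,0,0,38],
    [-0.0025,0.275,0,0,0,0,38]
  ]
}}

```text
t: 32.45
ee_pos: [549.6, 359.4, 207.9]
tool_rot: [[-0.059, 0.998, 0.001], [0.998, 0.059, 0.0], [0.0, 0.001, -1.0]]
contact_force: [0.9, 0.3, -1.3]
opening: 46.7
grip_force: 61.9
```

Call:
{"api": "drive_tool", "payload": {
  "series": [
    [0,0,-0.25,0,0,0,38],
    [0,0,-0.35,0,0,0,38],
    [0,0,-0.25,0,0,0,38],
    [0,0,0,0,0,0,38],
    [0,0,0,0,0,0,38]
  ]
}}

```text
t: 33.08
ee_pos: [550.7, 358.6, 81.6]
tool_rot: [[-0.059, 0.998, 0.002], [0.998, 0.059, 0.001], [0.001, 0.002, -1.0]]
contact_force: [1.3, 0.7, -1.1]
opening: 47.1
grip_force: 62.0
```

Call:
{"api": "drive_tool", "payload": {
  "series": [
    [0,-0.003,-0.08,0,0,0,38],
    [0,0,-0.025,0,0,0,38],
    [0,0,-0.012,0,0,0,38],
    [0,0,-0.006,0,0,0,38],
    [0,0,0,0,0,0,38]
  ]
}}

```text
t: 33.7
ee_pos: [549.9, 358.0, 62.8]
tool_rot: [[-0.059, 0.998, 0.001], [0.998, 0.059, 0.001], [0.001, 0.001, -1.0]]
contact_force: [-9.6, -4.3, 22.3]
opening: 46.5
grip_force: 64.3
```

Call:
{"api": "drive_tool", "payload": {
  "series": [
    [0,0,0.004,0,0,0,62],
    [0,0,0,0,0,0,62],
    [0,0,0,0,0,0,62],
    [0,0,0.15,0,0,0,62],
    [0,0,0.3,0,0,0,62]
  ]
}}

```text
t: 34.33
ee_pos: [548.7, 356.9, 127.8]
tool_rot: [[-0.059, 0.998, -0.003], [0.998, 0.059, -0.002], [-0.002, -0.003, -1.0]]
contact_force: [0.1, 1.1, 0.1]
opening: 61.9
grip_force: 0.0
```

Call:
{"api": "drive_tool", "payload": {
  "series": [
    [0,0,0.3,0,0,0,67],
    [0,-0.15,0.25,0,0,0,67],
    [0.013,-0.306,0,0,0,0,67],
    [0.013,-0.306,0,0,0,0,67],
    [0.013,-0.306,0,0,0,0,67]
  ]
}}

```text
t: 34.95
ee_pos: [555.6, 196.1, 211.4]
tool_rot: [[-0.059, 0.998, 0.0], [0.998, 0.059, -0.0], [-0.0, 0.0, -1.0]]
contact_force: [0.6, -0.1, 0.4]
opening: 67.0
grip_force: 0.0
```

Call:
{"api": "drive_tool", "payload": {
  "series": [
    [0.013,-0.306,0,0,0,0,67],
    [0.013,-0.306,0,0,0,0,67],
    [0.013,-0.306,0,0,0,0,67],
    [0.012,-0.306,0,0,0,0,67],
    [0,0,0,0,0,0,67]
  ]
}}

```text
t: 35.58
ee_pos: [563.3, 11.1, 211.3]
tool_rot: [[-0.055, 0.998, -0.0], [0.998, 0.055, -0.0], [-0.0, -0.0, -1.0]]
contact_force: [0.4, 0.7, 0.1]
opening: 67.1
grip_force: 0.0
```

Call:
{"api": "drive_tool", "payload": {
  "series": [
    [0,0,0,0,0,0,67]
  ]
}}

```text
t: 35.7
ee_pos: [563.3, 14.0, 211.3]
tool_rot: [[-0.059, 0.998, -0.0], [0.998, 0.059, 0.0], [0.0, -0.0, -1.0]]
contact_force: [-0.2, -0.2, -0.7]
opening: 67.2
grip_force: 0.0
```

Call:
{"api": "drive_tool", "payload": {
  "series": [
    [0,0,-0.25,0,0,0,67],
    [0,0,-0.35,0,0,0,67],
    [0,0,-0.25,0,0,0,67],
    [0,0,-0.12,0,0,0,67],
    [0,0,-0.042,0,0,0,67]
  ]
}}

```text
t: 36.33
ee_pos: [562.6, 14.9, 58.5]
tool_rot: [[-0.06, 0.998, -0.002], [0.998, 0.06, 0.0], [0.0, -0.002, -1.0]]
contact_force: [0.3, 0.1, -0.1]
opening: 66.7
grip_force: 0.0
```

Call:
{"api": "drive_tool", "payload": {
  "series": [
    [0,0,0,0,0,0,67],
    [0,0,0,0,0,0,67]
  ]
}}

```text
t: 36.58
ee_pos: [564.0, 14.1, 60.5]
tool_rot: [[-0.059, 0.998, 0.001], [0.998, 0.059, 0.0], [-0.0, 0.001, -1.0]]
contact_force: [-0.2, 0.7, 0.2]
opening: 66.9
grip_force: 0.0
```

Call:
{"api": "drive_tool", "payload": {
  "series": [
    [0,0,0,0,0,0,42],
    [0,0,0,0,0,0,42],
    [0,0,0,0,0,0,42],
    [0,0,0,0,0,0,42]
  ]
}}

```text
t: 37.08
ee_pos: [563.9, 13.9, 60.6]
tool_rot: [[-0.059, 0.998, 0.002], [0.998, 0.059, 0.0], [0.0, 0.002, -1.0]]
contact_force: [-2.5, 1.1, 7.4]
opening: 51.8
grip_force: 61.0
```

Call:
{"api": "drive_tool", "payload": {
  "series": [
    [0,0,0.1,0,0,0,42],
    [0,0,0.25,0,0,0,42],
    [0,0,0.35,0,0,0,42],
    [0,0,0.3,0,0,0,42],
    [0,0.137,0,0,0,0,42]
  ]
}}

```text
t: 37.7
ee_pos: [565.1, 34.0, 214.0]
tool_rot: [[-0.057, 0.998, 0.007], [0.998, 0.057, 0.0], [-0.0, 0.007, -1.0]]
contact_force: [1.0, 0.5, -2.8]
opening: 51.9
grip_force: 63.1
```

Call:
{"api": "drive_tool", "payload": {
  "series": [
    [-0.01,0.28,0,0,0,0,42],
    [-0.01,0.28,0,0,0,0,42],
    [-0.01,0.28,0,0,0,0,42],
    [-0.01,0.28,0,0,0,0,42],
    [-0.01,0.28,0,0,0,0,42]
  ]
}}

```text
t: 38.33
ee_pos: [554.9, 246.2, 209.1]
tool_rot: [[-0.059, 0.998, -0.001], [0.998, 0.059, -0.0], [-0.0, -0.001, -1.0]]
contact_force: [-0.2, 0.4, -3.1]
opening: 52.0
grip_force: 63.0
```

Call:
{"api": "drive_tool", "payload": {
  "series": [
    [0,0,-0.25,0,0,0,42],
    [0,0,-0.35,0,0,0,42],
    [0,0,-0.25,0,0,0,42],
    [0,0,0,0,0,0,42],
    [0,0,0,0,0,0,42]
  ]
}}

```text
t: 38.95
ee_pos: [556.3, 244.9, 83.6]
tool_rot: [[-0.059, 0.998, 0.001], [0.998, 0.059, 0.001], [0.0, 0.001, -1.0]]
contact_force: [-0.4, 0.8, -1.8]
opening: 51.8
grip_force: 63.1
```

Call:
{"api": "drive_tool", "payload": {
  "series": [
    [0,0,-0.08,0,0,0,42],
    [0,0,-0.025,0,0,0,42],
    [0,0,-0.01,0,0,0,42],
    [0,0,-0.004,0,0,0,42],
    [0,0,0,0,0,0,42]
  ]
}}

```text
t: 39.58
ee_pos: [555.8, 244.5, 65.6]
tool_rot: [[-0.059, 0.998, 0.001], [0.998, 0.059, 0.001], [0.001, 0.001, -1.0]]
contact_force: [-7.8, -2.2, 15.6]
opening: 52.0
grip_force: 64.8
```

Call:
{"api": "drive_tool", "payload": {
  "series": [
    [0,0,0.004,0,0,0,66],
    [0,0,0,0,0,0,66],
    [0,0,0,0,0,0,66],
    [0,0,0.15,0,0,0,66],
    [0,0,0.3,0,0,0,66]
  ]
}}

```text
t: 40.2
ee_pos: [554.7, 243.9, 131.5]
tool_rot: [[-0.059, 0.998, -0.003], [0.998, 0.059, -0.001], [-0.001, -0.003, -1.0]]
contact_force: [0.3, -0.0, 0.4]
opening: 66.3
grip_force: 0.0
```

Call:
{"api": "drive_tool", "payload": {
  "series": [
    [0,0,0.3,0,0,0,72],
    [-0.05,-0.137,0.25,0,0,0,72],
    [-0.083,-0.273,0,0,0,0,72],
    [-0.083,-0.273,0,0,0,0,72],
    [-0.083,-0.273,0,0,0,0,72]
  ]
}}

```text
t: 40.83
ee_pos: [510.5, 99.8, 214.9]
tool_rot: [[-0.059, 0.998, 0.0], [0.998, 0.059, 0.0], [-0.0, 0.0, -1.0]]
contact_force: [0.8, -1.2, -0.9]
opening: 72.0
grip_force: 0.0
```

Call:
{"api": "drive_tool", "payload": {
  "series": [
    [-0.083,-0.273,0,0,0,0,72],
    [-0.083,-0.273,0,0,0,0,72],
    [-0.083,-0.273,0,0,0,0,72],
    [0,0,0,0,0,0,72],
    [0,0,0,0,0,0,72]
  ]
}}

```text
t: 41.45
ee_pos: [473.8, -21.6, 214.9]
tool_rot: [[-0.059, 0.998, 0.0], [0.998, 0.059, 0.0], [0.0, 0.0, -1.0]]
contact_force: [-0.1, 0.7, -0.2]
opening: 71.3
grip_force: 0.0
```

Call:
{"api": "drive_tool", "payload": {
  "series": [
    [-0.004,-0.003,-0.25,0,0,0,72],
    [0,0,-0.33,0,0,0,72],
    [0,0,-0.25,0,0,0,72],
    [0,0,-0.11,0,0,0,72],
    [0,0,-0.042,0,0,0,72]
  ]
}}

```text
t: 42.08
ee_pos: [472.7, -21.3, 66.6]
tool_rot: [[-0.06, 0.998, -0.001], [0.998, 0.06, 0.0], [0.0, -0.001, -1.0]]
contact_force: [0.7, 0.3, -0.4]
opening: 72.0
grip_force: 0.0
```

Call:
{"api": "drive_tool", "payload": {
  "series": [
    [0,0,0,0,0,0,72],
    [0,0,0,0,0,0,72]
  ]
}}

```text
t: 42.32
ee_pos: [473.7, -22.1, 68.3]
tool_rot: [[-0.059, 0.998, 0.001], [0.998, 0.059, -0.0], [-0.0, 0.001, -1.0]]
contact_force: [0.8, 0.2, 0.2]
opening: 71.8
grip_force: 0.0
```

Call:
{"api": "drive_tool", "payload": {
  "series": [
    [0,0,0,0,0,0,45],
    [0,0,0,0,0,0,45],
    [0,0,0,0,0,0,45],
    [0,0,0,0,0,0,45]
  ]
}}

```text
t: 42.82
ee_pos: [473.5, -22.3, 68.5]
tool_rot: [[-0.059, 0.998, 0.001], [0.998, 0.059, 0.0], [0.0, 0.001, -1.0]]
contact_force: [-3.8, 1.2, 10.9]
opening: 56.2
grip_force: 57.2
```

Call:
{"api": "drive_tool", "payload": {
  "series": [
    [0,0,0.1,0,0,0,45],
    [0,0,0.25,0,0,0,45],
    [0,0,0.35,0,0,0,45],
    [0,0,0.33,0,0,0,45],
    [0.02,0.162,0,0,0,0,45]
  ]
}}

```text
t: 43.45
ee_pos: [477.7, 1.3, 226.6]
tool_rot: [[-0.057, 0.998, 0.007], [0.998, 0.057, -0.0], [-0.001, 0.007, -1.0]]
contact_force: [0.6, 1.4, -3.6]
opening: 55.8
grip_force: 61.4
```

Call:
{"api": "drive_tool", "payload": {
  "series": [
    [0.021,0.28,0,0,0,0,45],
    [0.021,0.28,0,0,0,0,45],
    [0.021,0.28,0,0,0,0,45],
    [0.021,0.28,0,0,0,0,45],
    [0.021,0.28,0,0,0,0,45]
  ]
}}

```text
t: 44.08
ee_pos: [491.6, 213.3, 223.0]
tool_rot: [[-0.059, 0.998, 0.001], [0.998, 0.059, 0.0], [0.0, 0.001, -1.0]]
contact_force: [1.1, -0.0, -3.7]
opening: 56.1
grip_force: 61.4
```

Call:
{"api": "drive_tool", "payload": {
  "series": [
    [0.021,0.28,0,0,0,0,45],
    [0.021,0.28,0,0,0,0,45],
    [0,0,0,0,0,0,45],
    [0,0,0,0,0,0,45]
  ]
}}

```text
t: 44.58
ee_pos: [497.9, 295.7, 222.4]
tool_rot: [[-0.059, 0.998, 0.0], [0.998, 0.059, -0.0], [-0.0, 0.0, -1.0]]
contact_force: [0.4, -0.7, -3.6]
opening: 55.7
grip_force: 61.2
```

Call:
{"api": "drive_tool", "payload": {
  "series": [
    [0,0,-0.25,0,0,0,45],
    [0,0,-0.35,0,0,0,45],
    [0,0,-0.25,0,0,0,45],
    [0,0,0,0,0,0,45],
    [0,0,0,0,0,0,45]
  ]
}}

```text
t: 45.2
ee_pos: [498.9, 295.9, 96.5]
tool_rot: [[-0.058, 0.998, 0.002], [0.998, 0.058, 0.001], [0.001, 0.002, -1.0]]
contact_force: [1.3, 0.5, -3.3]
opening: 55.9
grip_force: 61.3
```

Call:
{"api": "drive_tool", "payload": {
  "series": [
    [0,0,-0.1,0,0,0,45],
    [0,0,-0.035,0,0,0,45],
    [0,0,-0.012,0,0,0,45],
    [0,0,-0.004,0,0,0,45],
    [0,0,0,0,0,0,45]
  ]
}}

```text
t: 45.82
ee_pos: [498.0, 296.1, 73.5]
tool_rot: [[-0.059, 0.998, 0.001], [0.998, 0.059, 0.001], [0.001, 0.001, -1.0]]
contact_force: [-9.5, -5.2, 23.0]
opening: 56.1
grip_force: 64.0
```

Brown is seated. I'll release it, rise, back off and check.

Call:
{"api": "drive_tool", "payload": {
  "series": [
    [0,0,0.005,0,0,0,71],
    [0,0,0,0,0,0,71],
    [0,0,0,0,0,0,71],
    [0,0,0.15,0,0,0,71],
    [0,0,0.3,0,0,0,71]
  ]
}}

```text
t: 46.45
ee_pos: [497.0, 295.4, 139.3]
tool_rot: [[-0.059, 0.998, -0.003], [0.998, 0.059, -0.002], [-0.002, -0.003, -1.0]]
contact_force: [0.1, 0.6, 0.8]
opening: 71.0
grip_force: 0.0
```

Call:
{"api": "drive_tool", "payload": {
  "series": [
    [0,0,0.3,0,0,0,75],
    [0,0,0.3,0,0,0,75],
    [0.02,-0.2,0.3,0,0,0,75],
    [0.02,-0.22,0.15,0,0,0,75],
    [0,0,0,0,0,0,75]
  ]
}}

```text
t: 47.08
ee_pos: [505.0, 231.7, 299.6]
tool_rot: [[-0.057, 0.998, 0.003], [0.998, 0.057, 0.001], [0.001, 0.003, -1.0]]
contact_force: [0.2, 1.2, -1.2]
opening: 74.6
grip_force: 0.0
```

Call:
{"api": "drive_tool", "payload": {
  "series": [
    [0,0,0,0,0,0,75],
    [0,0,0,0,0,0,75]
  ]
}}

```text
t: 47.32
ee_pos: [503.7, 233.5, 296.7]
tool_rot: [[-0.06, 0.998, -0.001], [0.998, 0.06, -0.001], [-0.0, -0.001, -1.0]]
contact_force: [-0.4, -0.4, -0.3]
opening: 74.8
grip_force: 0.0
```

```bash
python3 - <<'E'
from h import *
st();im=r.camera("wrist")[:,:,::-1];c=r.get_calibration("wrist");cv2.imwrite("pics/w8.png",im)
cv2.imwrite("pics/s8.png",r.camera("scene")[:,:,::-1])
H,S,V=[x.astype(int) for x in cv2.split(cv2.cvtColor(im,cv2.COLOR_BGR2HSV))]
for n,m,z in(("blue",(H>105)&(H<125)&(S>170),126),("pink",((H<6)|(H>174))&(S>190),110),("brown",V<75,133)):
    k=(m*255).astype(np.uint8)
    k[200:]=0
    for q in cv2.findContours(k,cv2.RETR_EXTERNAL,cv2.CHAIN_APPROX_NONE)[0]:
        if 400<cv2.contourArea(q)<4000:e=cv2.fitEllipse(q);print(n,np.array(e[0]),np.array(e[1]),onz(c,e[0],z))
E
```

```text
t 47.33 tcp [503.7 233.5 296.7] ydir 3.42 tilt [-0. -0.] F [-0.4 -0.4 -0.3] open 74.8 grip 0.0 q [0.4 0.3 0.3 1.5 0.  1.9]
blue [299.5 165.5] [39.1 39.3] [554.3 245.9 126. ]
blue [423.3   5. ] [ 10.8 107.5] [663.  421.4 126. ]
pink [302.9  60.4] [37.6 40.9] [547.8 362.3 110. ]
brown [301.3 110.5] [25.3 26.1] [548.2 309.  133. ]
brown [254.9 116.1] [46.6 48.3] [497.9 300.  133. ]
brown [328.6  96.1] [  6.9 202.3] [576.  325.9 133. ]
brown [427.3   5.5] [12.1 82.2] [663.5 419.  133. ]
```

View pics/w8.png

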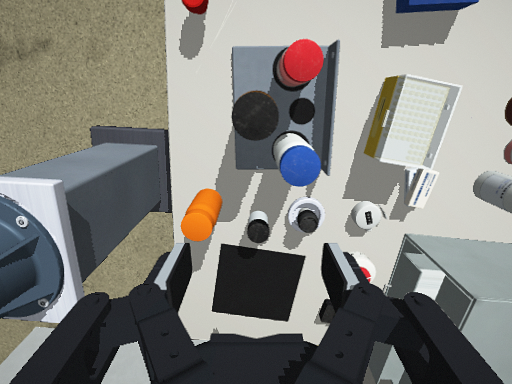

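The wrist view shows all three bottles upright back on their pads at (303,60), (255,116) and (299,165). The eyepiece stands in the rest at (307,215), the canister is still at (258,228), and the mat is empty. The cap positions match the first view within about 2 mm, so I'm handing in.

```bash
python3 -c "
from plant import r
print(r.job_done())"
```

```text
the job is handed in; nothing more can be done
None
```

The job is handed in: the eyepiece stands upright in the rest, all three bottles are back on their own pads within about 2 mm by the wrist camera, the canister was not moved, and it took about 47 s of the 144 s allowed.

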